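Press the edge lath onto a wax panel and hold it for pinning

TASK

Pick up the cork-faced pressing block and, with the cork flat on the loose lath, push the lath and the painted panel up against the fence; starting at the lath's open end, run the block slowly along to the end stop with a steady push of about 10 N, so that the joint closes and the lath butts against the stop. Then set the block on the middle of the lath and finish holding it there with the same steady 10 N push, still gripping the block, while I pin both ends. Keep the fingers and the block off the painting, never push hard (40 N bruises the wood), and leave the wax tin, glue bottle and hammer where they are.

Things in the scene. Friction and masses are not known exactly. Their poses are not given: they have to be found in the camera images.
- jig: Framing board fixed to the table: pale plywood base 300 (x) by 325 (y) by 12 mm, origin at table height under it, near edge at x = -150 mm. Fixed on it are a dark fence along its far (+x) side, inner face at x = +115 mm, and an end stop along its left (+y) side, inner face at y = +125 mm. The right (-y) side is open. Oiled, slippery.
- fence: The dark hardwood fence, 35 x 325 x 18 mm, along the framing board's far side, axes as the board's. Origin under its centre, on the board's top, at board x = +132.5 mm.
- stop: The dark hardwood end stop, 205 (x) by 35 (y) by 18 mm high, on the framing board's left side, axes as the board's; origin under its centre. It reaches from board x = -90 mm to +115 mm, so it sticks out 43 mm nearer the robot than the lath's near face once the lath is home: keep the block clear of it.
- panel: Loose wooden panel with a wax painting (teal, cream, black, rust) on top: 150 (x) by 250 (y) by 22 mm high, about 0.45 kg, on the framing board, at first 3 to 8 mm short of the fence and 1 to 3 mm short of the stop. Origin under its centre; home at board x = +40 mm with axes as the board's. Waxed edges, slippery.
- lath: Loose white-painted edge lath, 12 (x) by 250 (y) by 22 mm high, 40 g, standing on edge on the board along the panel's near (-x) edge, at first 12 to 25 mm off it and 5 to 14 mm short of the stop. Origin under its centre. Home: flat on the panel's edge, origin 81 mm from the panel's along -x (board x = -41 mm, near face -47 mm), left end on the stop (board y = 0).
- lath_open_end (a point): Centre of the lath's right (-y) end, 125 mm from its middle: the open end, where the run starts.
- lath_stop_end (a point): Centre of the lath's left (+y) end, 125 mm from its middle, which must butt against the end stop.
- block: Loose pressing block, 130 g, upright on the table on one side of the board. Wooden foot 40 (x) by 80 (y) by 28 mm, far (+x) face lined with cork, pointing away from the robot within 0.5 rad. On top a rib to grip, 22 (x) by 70 (y) mm, from 28 to 68 mm above the underside. Origin at the underside, below the rib's centre; cork face at x = +18 mm, back at x = -22 mm.
- block_face (a point): Centre of the cork face at half the lath's height: 18 mm ahead (+x) of the block's origin, 11 mm above its underside. With the underside 2 to 5 mm above the board the cork covers the lath and the fingers clear the panel. Cork (friction 0.6) drags the lath along to the stop; wood and wax slide at 0.35. Once home nothing but the arm gives: add push in steps of 1 mm or less.
- wax_tin: Bystander: foil tin with a set cake of yellow wax, 98 x 132 x 36 mm, on the table on the other side of the board from the block. Origin under its centre.
- glue: Bystander: standing white glue bottle, yellow label, orange cap, 56 mm across, 150 mm tall, to the side of the framing board, farther from the robot than the block or tin. Origin under its centre.
- hammer: Bystander: small hammer, 200 mm long, lying on the table to the other side of the board from the glue bottle, farther from the robot than the block or tin. Origin under its middle.
Things that resemble listed ones, but are neither listed nor needed, are in the scene too. Of the things that look like the block, take the one that is farthest from the robot's base at the start.

How it is judged:
On the way, in this order (a step that is already met when the one before it is completed fails the run):
1. the run starts at the open end: block from 125 mm right to 55 mm right of the lath's middle, pressing the lath with 4 to 20 N (y of block_face in the frame of lath between -0.125 and -0.055 m and contact force between block and lath between 4 and 20 N and x of block_face in the frame of lath between -0.012 and 0 m and angle between the x axis of block and the x axis of lath, either way round below 0.12 rad), for 0.15 s.
2. the run goes on: block from 55 mm right to 30 mm right of the lath's middle, pressing the lath with 4 to 20 N (y of block_face in the frame of lath between -0.055 and -0.03 m and contact force between block and lath between 4 and 20 N and x of block_face in the frame of lath between -0.012 and 0 m and angle between the x axis of block and the x axis of lath, either way round below 0.12 rad), for 0.15 s.
3. the run goes on: block from 30 mm right to 0 mm left of the lath's middle, pressing the lath with 4 to 20 N (y of block_face in the frame of lath between -0.03 and 0 m and contact force between block and lath between 4 and 20 N and x of block_face in the frame of lath between -0.012 and 0 m and angle between the x axis of block and the x axis of lath, either way round below 0.12 rad), for 0.15 s.
4. the run goes on: block from 0 mm left to 30 mm left of the lath's middle, pressing the lath with 4 to 20 N (y of block_face in the frame of lath between 0 and 0.03 m and contact force between block and lath between 4 and 20 N and x of block_face in the frame of lath between -0.012 and 0 m and angle between the x axis of block and the x axis of lath, either way round below 0.12 rad), for 0.15 s.
5. the run goes on: block from 30 mm left to 55 mm left of the lath's middle, pressing the lath with 4 to 20 N (y of block_face in the frame of lath between 0.03 and 0.055 m and contact force between block and lath between 4 and 20 N and x of block_face in the frame of lath between -0.012 and 0 m and angle between the x axis of block and the x axis of lath, either way round below 0.12 rad), for 0.15 s.
6. the run reaches the stop end: block from 55 mm left to 100 mm left of the lath's middle, pressing the lath with 4 to 20 N (y of block_face in the frame of lath between 0.055 and 0.1 m and contact force between block and lath between 4 and 20 N and x of block_face in the frame of lath between -0.012 and 0 m and angle between the x axis of block and the x axis of lath, either way round below 0.12 rad), for 0.15 s.
At the end, for the whole second after the job is handed in: Gripped block's cork flat (0.12 rad) on the lath's middle (25 mm), pushing 6-16 N; lath on panel over 4 N, panel on fence over 2 N; lath-panel gap under 2.5 mm, lath along panel and panel along fence within 0.015 rad, lath within 3 mm of the stop; all still (contact force between block and lath between 6 and 16 N and y of block_face in the frame of lath between -0.025 and 0.025 m and x of block_face in the frame of lath between -0.012 and 0 m and angle between the x axis of block and the x axis of lath, either way round below 0.12 rad and x of lath in the frame of panel above -0.0835 m and angle between the x axis of lath and the x axis of panel, either way round below 0.015 rad and angle between the x axis of panel and the x axis of fence, either way round below 0.015 rad and y of lath in the frame of jig above -0.003 m and angle between lath's own z axis and vertical below 0.1 rad and contact force between lath and panel above 4 N and contact force between panel and fence above 2 N and contact force between the fingers and block above 5 N and linear speed of each of lath, block below 0.01 m/s); the arm keeps its last pose, push and grip.
It fails at once if the lath is pushed with more than 40 N (contact force between block and lath above 40 N).
It fails at once if the block or the fingers press on the painted panel (over 2 N) (contact force between any of block, the fingers and panel above 2 N).
It fails at once if wax tin, glue bottle or hammer shifted by more than 30 mm or the bottle tipped (distance of any of wax_tin, glue, hammer from where it was at the start of the episode above 0.03 m or angle between glue's own z axis and vertical above 0.4 rad).
It also fails if it takes over 66 s, if anything falls off the work surface, if the arm or the gripper's body presses on something with over 40 N, if the wrist force passes 120 N, or if a joint passes its speed limit or range.

ROBOT

A 6-joint arm with a two-finger parallel gripper is mounted at the origin on the work surface. World frame = base frame: x ahead of the robot, y to its left, z up, the work surface at z = 0. Lengths are in m, angles in rad, forces in N, time in s.
With the tool pointing down it reaches from about 0.425 to 0.95 m from the base axis. Payload 3.5 kg.
Tool frame: the origin (TCP) lies midway between the tips of the shut fingers; the grasp point (between the pads) lies 19 mm behind it; z points along the fingers, y is the line along which they close (so a half turn about z gives the same grasp; the last joint's range is limited). The gripper opens to 85 mm and grips with 20 to 120 N. Pads are 22 mm wide; open, the fingers measure 114 mm over their backs; the gripper's body (76 mm by 85 mm) begins 54 mm behind the grasp point. The pads swing forward as they close: fully open they stand 13 mm farther back than shut.
Start: joints at [-1.4, 0.286, 1.577, -0, 1.279, -0.15], TCP at [0.213, -0.641, 0.231] pointing down, gripper open.
Joint ranges: [-2.77, 2.77], [-0.9, 2.22], [0.21, 2.48], [-1.53, 4.67], [0.24, 2.81], [-2.84, 2.84]. Speed limits (rad/s): [2.79, 2.79, 3.14, 3.14, 3.14, 3.14].

INTERFACE

Orientations are given as a rotation vector (axis times angle).
In Python, from rig import bot gives the robot as it stands. Calls block until the motion is done:
- bot.goto(position, orientation): joint-space move of the TCP to a pose.
- bot.move_linear(position, orientation=None, rate=0.15, force_limit=None): straight line of the TCP; orientation=None keeps the orientation; rate is the mean speed in m/s. With force_limit (N) it stops when the force on the tool has changed by that much, and returns True; else False.
- bot.set_joints(angles): joint-space move.
- bot.set_gripper(opening): finger opening in m; the grip force is fixed at half the most; returns when the fingers have stopped.
- bot.dwell(seconds).
- bot.inverse_kinematics(position, orientation): joint angles nearest the present ones, or None.
- bot.get_image(name): name is "scene" or "top"; returns the picture (384x512x3 uint8, blue, green, red); there is no depth.
- bot.get_calibration(name): a dict with "mtx" (3x3 intrinsics, pixels), "k1" (the pictures are not rectified: a ray, as slopes to the right and down, at radius r is drawn at 1 + k1 r^2 times it, then the intrinsics apply), "rvec" (rotation vector, rad) and "tvec" (3), from world to camera coordinates, as OpenCV has them. Camera axes: x right, y down, z forward; pixel columns grow to the right and rows downward; lengths in m; the calibration is good to about 2 mm. A picture is of the moment at which its call begins. get_calibration takes no time and is no camera call.
A pose or a line that the arm cannot do raises bot.MotionError and nothing moves.
- bot.job_done(): hands the job in; it is judged then, once.
Trained networks look in the newest picture that a camera, given by its name, has taken for a name from the list of things; names that differ only in an ending like _2 or _b are one class to them, and where a whole thing is asked for, a point or a joint stands for the part that bears it (a point fixed in the world has none). Each returns a list of dicts, best first, with "score" (0 to 1); they miss things now and then, are a little off and sometimes report something else, mostly with a low value. They report only what shows in the picture. A call takes as long as a camera call. They do not tell look-alikes from the thing itself.
- bot.boxes_of(label, camera): "position" ([row, column] in pixels, amid what is visible of it).
- bot.regions_of(label, camera): "pixels" (384x512 bool, what is visible of it) and "position" ([row, column] in pixels, amid what is visible of it).
- bot.pinpoint(label, camera): "position" ([row, column] in pixels: a listed point, or the origin of a listed thing).
Readings, each from a call of its own:
- bot.current_time_s(): time.
- bot.current_qpos(): joint angles.
- bot.current_qd(): joint speeds.
- bot.current_joint_torque(): joint torques, N m.
- bot.current_eef_pos(): TCP position.
- bot.current_tool_rot(): TCP orientation.
- bot.current_ft_force(): force on the tool from outside, world axes, zero at the start.
- bot.current_moment(): the same for the moment, N m.
- bot.current_opening(): finger opening in m.
- bot.current_gripper_force(): force on a finger pad.
Only numpy, scipy, OpenCV 4.12 (cv2) and the standard library are available. Lean on these libraries where they do the work, as an engineer would, in place of code of your own. Each camera call takes 0.05 s, during which the arm holds its last target. There are 200 camera calls.

## Working session

There is one attempt and no reset: what is moved stays moved. The work goes in short steps, each a Python script; the robot and the scene stay as the last script left them, time stands still between calls to the robot, and variables do not carry over. Pictures are saved under pics/ and viewed, at most 10 in all, crops included, and the job is handed in when it is done.

```bash
ls; mkdir -p pics; cat > h.py <<'E'
import numpy as np, cv2
from rig import bot
from scipy.spatial.transform import Rotation as R
def ray(cam,rc):
    c=bot.get_calibration(cam); M=np.array(c["mtx"],float); k=c["k1"]
    u=(rc[1]-M[0,2])/M[0,0]; v=(rc[0]-M[1,2])/M[1,1]; rd=np.hypot(u,v); r=rd
    for _ in range(30): r=rd/(1+k*r*r)
    s=r/rd if rd>0 else 1
    A=cv2.Rodrigues(np.array(c["rvec"],float))[0]; t=np.array(c["tvec"],float).ravel()
    d=A.T@np.array([u*s,v*s,1]); return -A.T@t, d/np.linalg.norm(d)
def atz(cam,rc,z):
    o,d=ray(cam,rc); return o+d*(z-o[2])/d[2]
def tri(a,b):
    (o1,d1),(o2,d2)=ray(*a),ray(*b)
    s=np.linalg.lstsq(np.c_[d1,-d2],o2-o1,rcond=None)[0]
    p,q=o1+s[0]*d1,o2+s[1]*d2; return (p+q)/2,np.linalg.norm(p-q)
def proj(cam,P):
    c=bot.get_calibration(cam); M=np.array(c["mtx"],float); A=cv2.Rodrigues(np.array(c["rvec"],float))[0]
    q=A@np.array(P)+np.array(c["tvec"],float).ravel(); x=q[:2]/q[2]; x=x*(1+c["k1"]*(x@x))
    return np.array([M[1,1]*x[1]+M[1,2],M[0,0]*x[0]+M[0,2]])
E
python3 - <<'E'
from h import *
for c in ("scene","top"):
    cv2.imwrite(f"pics/{c}0.png",bot.get_image(c))
    o,_=ray(c,[192,256]); print(c,o.round(3),bot.get_calibration(c)["k1"])
    for l in "jig fence stop panel lath lath_open_end lath_stop_end block block_face wax_tin glue hammer".split():
        print(l,[(np.round(d["position"],1).tolist(),round(d["score"],2),atz(c,d["position"],0).round(3)[:2].tolist()) for d in bot.pinpoint(l,c)][:4])
print(bot.current_time_s())
E
```

```text
pics
scene [1.462 0.01  0.738] -0.0910092989557634
jig []
fence [([246.1, 262.3], 0.62, [0.665, 0.024])]
stop [([209.0, 308.1], 0.67, [0.516, 0.155]), ([199.5, 245.3], 0.58, [0.468, -0.021]), ([195.2, 367.4], 0.18, [0.454, 0.336])]
panel [([221.9, 255.4], 0.56, [0.569, 0.008])]
lath [([197.9, 248.0], 0.83, [0.46, -0.013])]
lath_open_end [([198.0, 203.8], 0.86, [0.458, -0.141])]
lath_stop_end [([192.0, 287.1], 0.76, [0.433, 0.102])]
block [([167.8, 316.7], 0.8, [0.302, 0.206]), ([168.4, 357.7], 0.79, [0.309, 0.337]), ([189.4, 365.2], 0.67, [0.425, 0.336]), ([193.0, 289.5], 0.22, [0.438, 0.109])]
block_face [([162.8, 317.9], 0.9, [0.272, 0.214]), ([168.0, 353.0], 0.87, [0.306, 0.322]), ([194.0, 364.4], 0.8, [0.448, 0.329])]
wax_tin [([193.1, 144.0], 0.69, [0.43, -0.322])]
glue [([249.4, 92.6], 0.77, [0.671, -0.404])]
hammer [([244.7, 406.7], 0.95, [0.669, 0.39])]
top [0.42  0.003 1.083] -0.07453673222457409
jig [([184.3, 258.5], 0.91, [0.54, 0.002])]
fence [([137.8, 248.2], 0.57, [0.682, 0.032])]
stop [([189.1, 210.5], 0.85, [0.527, 0.145]), ([224.7, 364.7], 0.66, [0.418, -0.313])]
panel [([171.2, 258.7], 0.86, [0.58, 0.001]), ([145.6, 386.4], 0.59, [0.657, -0.388]), ([186.1, 210.2], 0.22, [0.536, 0.146])]
lath [([205.6, 262.5], 0.82, [0.477, -0.01])]
lath_open_end [([194.1, 306.5], 0.69, [0.51, -0.141]), ([208.5, 219.2], 0.52, [0.469, 0.119]), ([147.6, 130.8], 0.29, [0.655, 0.391])]
lath_stop_end [([207.7, 222.2], 0.97, [0.471, 0.11])]
block [([273.5, 190.4], 0.7, [0.277, 0.203]), ([222.6, 142.8], 0.66, [0.427, 0.348]), ([260.9, 147.3], 0.61, [0.314, 0.333])]
block_face [([267.0, 190.0], 0.93, [0.296, 0.205]), ([258.4, 151.7], 0.63, [0.321, 0.319]), ([212.9, 149.1], 0.62, [0.456, 0.33]), ([197.7, 307.7], 0.36, [0.499, -0.145])]
wax_tin [([223.4, 366.8], 0.76, [0.422, -0.32]), ([208.8, 219.7], 0.47, [0.468, 0.117])]
glue [([144.9, 386.4], 0.82, [0.659, -0.388])]
hammer [([148.1, 131.2], 0.58, [0.654, 0.39])]
1.3
```

View pics/top0.png

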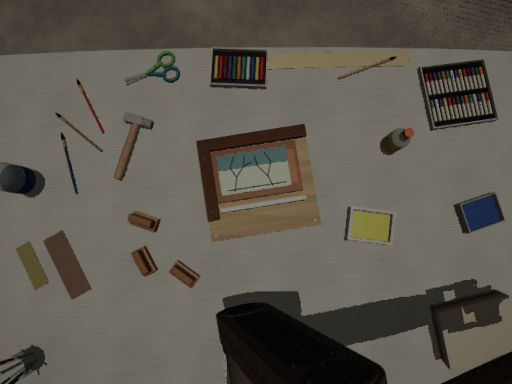

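```bash
python3 -c "
import cv2
a=cv2.resize(cv2.imread('pics/scene0.png')[140:280,180:400],None,fx=3,fy=3,interpolation=2)
b=cv2.resize(cv2.imread('pics/top0.png')[205:285,130:210],None,fx=5,fy=5,interpolation=2)
import numpy as np
cv2.imwrite('pics/c1.png',a); cv2.imwrite('pics/c2.png',b)"
```

```text
(no output)
```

View pics/c1.png

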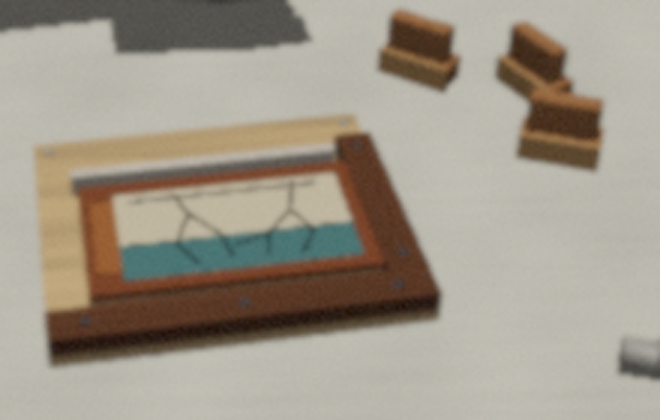

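View pics/c2.png

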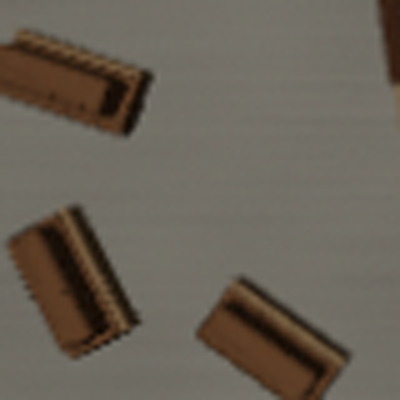

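The top view shows three candidate blocks at (row, col) (221,143), (261,145) and (273,185), about 0.55, 0.46 and 0.35 m from the base. The farthest one, (221,143), is the one to take. The crops confirm it has a foot and rib with its cork strip facing away from the robot. The jig is at (184,258), the tin at (225,370), the glue at (140,397) and the hammer at (145,133). Next I'll fit poses to the masks.

```bash
cat > fit.py <<'E'
from h import *
from scipy.optimize import minimize
def box(x0,x1,y0,y1,z0,z1): return np.array([[x,y,z] for x in (x0,x1) for y in (y0,y1) for z in (z0,z1)])
MODELS=dict(block=[box(-.022,.018,-.04,.04,0,.028),box(-.011,.011,-.035,.035,.028,.068)],
 lath=[box(-.006,.006,-.125,.125,0,.022)], panel=[box(-.075,.075,-.125,.125,0,.022)],
 fence=[box(-.0175,.0175,-.1625,.1625,0,.018)], stop=[box(-.1025,.1025,-.0175,.0175,0,.018)],
 jig=[box(-.15,.15,-.1625,.1625,0,.012)])
S=8
def sil(cam,parts,p):
    im=np.zeros((384*2,512*2),np.uint8)
    A=R.from_euler('z',p[3]).as_matrix()
    for b in parts:
        px=np.array([proj(cam,A@v+p[:3]) for v in b])[:,::-1]
        h=cv2.convexHull(((px+.5)*2-.5).astype(np.float32)).reshape(-1,2)
        cv2.fillConvexPoly(im,np.round(h*256).astype(np.int32),255,cv2.LINE_AA,8)
    return cv2.resize(im,(512,384),interpolation=cv2.INTER_AREA)/255.
def fit(name,masks,p0,freez=False):
    parts=MODELS[name]; p0=np.array(p0,float)
    def f(q):
        p=np.array([p0[0]+q[0]*.01,p0[1]+q[1]*.01,p0[2]+(q[3]*.01 if freez else 0),p0[3]+q[2]*.1])
        return sum(np.abs(sil(c,parts,p)-m).sum()/m.sum() for c,m in masks.items())
    n=4 if freez else 3
    s0=np.vstack([np.zeros(n),np.eye(n)])-.2
    r=minimize(f,s0[0],method='Nelder-Mead',options=dict(initial_simplex=s0,xatol=.01,fatol=1e-4,maxiter=250))
    q=r.x; return np.array([p0[0]+q[0]*.01,p0[1]+q[1]*.01,p0[2]+(q[3]*.01 if freez else 0),p0[3]+q[2]*.1]),r.fun
def masks(name,near,cams=("top","scene")):
    out={}
    for c in cams:
        rs=[d for d in bot.regions_of(name,c)]
        t=proj(c,near)
        rs=[d for d in rs if np.hypot(*(np.array(d["position"])-t))<(14 if name=="block" else 30)]
        if rs: out[c]=rs[0]["pixels"].astype(float); print(' ',name,c,round(rs[0]["score"],2),int(out[c].sum()))
    return out
E
python3 - <<'E'
from fit import *
for c in("top","scene"): bot.get_image(c)
G=dict(block=(.425,.335,0,-.35),lath=(.475,-.01,.012,.12),panel=(.57,.0,.012,.12),fence=(.67,.03,.012,.12),stop=(.515,.15,.012,.12),jig=(.54,.0,0,.12))
for n,g in G.items():
    m=masks(n,np.array(g[:3])+[0,0,.02])
    for c in m:
        print(n,c,*[np.round(v,4) for v in fit(n,{c:m[c]},g)])
    if n in("block","lath","panel") and len(m)==2: print(n,'both,z free',*[np.round(v,4) for v in fit(n,m,g,True)])
E
```

```text
block top 0.64 441
  block scene 0.71 661
block top [ 0.433   0.3387  0.     -0.3177] 0.1116
block scene [ 0.4348  0.3341  0.     -0.3204] 0.076Traceback (most recent call last):
  File "<stdin>", line 8, in <module>
  File "fit.py", line 24, in fit
    r=minimize(f,s0[0],method='Nelder-Mead',options=dict(initial_simplex=s0,xatol=.01,fatol=1e-4,maxiter=250))
    res = _minimize_neldermead(fun, x0, args, callback, bounds=bounds,
                               **options)
    fxe = func(xe)
    fx = function(np.copy(x), *(wrapper_args + args))
  File "fit.py", line 21, in f
    return sum(np.abs(sil(c,parts,p)-m).sum()/m.sum() for c,m in masks.items())
  File "fit.py", line 21, in <genexpr>
    return sum(np.abs(sil(c,parts,p)-m).sum()/m.sum() for c,m in masks.items())
                      ~~~^^^^^^^^^^^
  File "fit.py", line 13, in sil
    px=np.array([proj(cam,A@v+p[:3]) for v in b])[:,::-1]
                 ~~~~^^^^^^^^^^^^^^^
  File "h.py", line 18, in proj
    c=bot.get_calibration(cam); M=np.array(c["mtx"],float); A=cv2.Rodrigues(np.array(c["rvec"],float))[0]
ValueError: time passes only in moves, steps and waits
```

```bash
sed -i 's/bot.get_calibration(cam)/cal(cam)/' h.py; sed -i '3a from functools import lru_cache\n@lru_cache\ndef cal(cam): return bot.get_calibration(cam)' h.py
python3 - <<'E'
from fit import *
for c in("top","scene"): bot.get_image(c)
G=dict(block=(.434,.336,0,-.32),lath=(.475,-.01,.012,.12),panel=(.57,.0,.012,.12),fence=(.67,.03,.012,.12),stop=(.515,.15,.012,.12),jig=(.54,.0,0,.12))
for n,g in G.items():
    m=masks(n,np.array(g[:3])+[0,0,.02])
    for c in m:
        if n!="block":print(n,c,*[np.round(v,4) for v in fit(n,{c:m[c]},g)])
    if n in("block","lath","panel") and len(m)==2: print(n,'both,z free',*[np.round(v,4) for v in fit(n,m,g,True)])
print(bot.current_time_s())
E
```

```text
block top 0.78 453
  block scene 0.81 638
block both,z free [ 0.4319  0.3367 -0.0024 -0.3339] 0.2064
  lath top 0.71 418
  lath scene 0.87 512
lath top [ 0.4806 -0.0093  0.012   0.1552] 0.2137
lath scene [ 0.4737 -0.0152  0.012   0.1829] 0.6274
lath both,z free [ 0.4809 -0.0109  0.0122  0.155 ] 0.8856
  panel top 0.86 4409
  panel scene 0.81 3607
panel top [0.577  0.0091 0.012  0.1525] 0.0336
panel scene [0.5641 0.0036 0.012  0.1502] 0.1228
panel both,z free [0.5768 0.0076 0.011  0.1542] 0.19
  fence scene 0.91 1869
fence scene [0.6759 0.0206 0.012  0.1633] 0.1203
  stop top 0.86 854
  stop scene 0.74 658
stop top [0.5346 0.1494 0.012  0.1568] 0.105
stop scene [0.5167 0.1445 0.012  0.1621] 0.2168
  jig top 0.87 6533
  jig scene 0.81 4912
jig top [0.5469 0.0059 0.     0.1556] 0.7859
jig scene [0.546  0.0015 0.     0.1593] 0.9056
2.2
```

```bash
cat >> h.py <<'E'
JP=np.array([.544,.0055]); JY=.156
def tool(yaw): return (R.from_euler('z',yaw)*R.from_rotvec([np.pi,0,0]))
def j2w(x,y,z):
    c,s=np.cos(JY),np.sin(JY); return np.array([JP[0]+c*x-s*y,JP[1]+s*x+c*y,z])
E
python3 - <<'E'
from h import *
b=np.array([.432,.3365]); psi=-.33
print(R.from_rotvec(bot.current_tool_rot()).as_matrix().round(2).tolist())
best=[]
for s in (1,-1):
    q=[bot.inverse_kinematics(p,tool(y+s*np.pi/2).as_rotvec()) for p,y in (([*b,.2],psi),(j2w(-.1,-.1,.05),JY),(j2w(-.06,.07,.05),JY))]
    print(s,[None if v is None else np.round(v,2).tolist() for v in q])
    if all(v is not None for v in q): best.append((max(abs(v[5]) for v in q),s))
s=min(best)[1]; print("s",s)
o=tool(psi+s*np.pi/2).as_rotvec()
bot.set_gripper(.05)
bot.goto([*b,.15],o); print(bot.current_time_s())
for c in("top","scene"): cv2.imwrite(f"pics/{c}1.png",bot.get_image(c))
hit=bot.move_linear([*b,.031],o,rate=.1,force_limit=8)
print(hit,bot.current_eef_pos(),bot.current_ft_force())
if not hit:
    bot.set_gripper(0.0); print(bot.current_opening(),bot.current_gripper_force(),bot.current_ft_force())
    bot.move_linear([*b,.10],o,rate=.15); print(bot.current_opening(),bot.current_gripper_force(),bot.current_ft_force(),bot.current_time_s())
    im=[]
    for c in("top","scene"):
        i=bot.get_image(c); r,k=np.clip(proj(c,[*b,.08]),[70,100],[310,410]).astype(int); im.append(cv2.resize(i[r-70:r+70,k-100:k+100],None,fx=3,fy=3)[:300*2])
    cv2.imwrite("pics/g.png",cv2.resize(np.vstack(im),(500,700))[:600])
E
```

```text
[[0.95, 0.32, -0.0], [0.32, -0.95, 0.0], [-0.0, -0.0, -1.0]]
1 [[0.48, 0.03, 1.92, 0.0, 1.19, 0.81], [-0.45, 0.08, 2.18, 0.0, 0.88, -0.6], [-0.08, 0.09, 2.17, -0.0, 0.88, -0.23]]
-1 [[0.48, 0.03, 1.92, 0.0, 1.19, -2.34], [-0.45, 0.08, 2.18, -0.0, 0.88, 2.54], None]
s 1
6.1417
False [0.43263716 0.33685592 0.03183801] [-0.21741256  0.66602551 -0.35367253]
0.021548230322539316 58.988202810287476 [-0.68577352  0.2717866   1.90340653]
0.021424806097084078 58.62532675266266 [-0.13457703  0.59901908 -1.50761128] 8.55
```

```bash
python3 - <<'E'
from fit import *
o=tool(JY+np.pi/2).as_rotvec()
bot.goto(j2w(-.115,-.094,.10),o); 
t=np.array(bot.current_eef_pos()); print(t,bot.current_time_s(),bot.current_ft_force())
for c in("top","scene"): cv2.imwrite(f"pics/{c}2.png",bot.get_image(c))
print("tip",proj("scene",t),proj("top",t))
for l in("block","block_face","lath","lath_open_end","lath_stop_end"):
  P={c:[(np.round(d["position"],1),round(d["score"],2)) for d in bot.pinpoint(l,c)][:3] for c in("top","scene")}
  print(l,P)
g=(t[0],t[1],t[2]-.031,JY); m=masks("block",[t[0],t[1],t[2]])
if "scene" in m: print(fit("block",{"scene":m["scene"]},g))
a=cv2.imread("pics/scene2.png")[110:250,140:340]; cv2.imwrite("pics/c3.png",cv2.resize(a,None,fx=4,fy=4))
E
```

```text
[ 0.44509095 -0.10473016  0.09984716] 10.275 [-0.68660946  0.22202859 -0.66805423]
tip [166.35827013 214.40540009] [215.15099658 298.25414599]
block {'top': [(array([263.8, 147.3]), 0.89), (array([271.2, 188.3]), 0.56)], 'scene': [(array([173.6, 213.1]), 0.89), (array([167.6, 357.7]), 0.77), (array([164.5, 315.6]), 0.56)]}
block_face {'top': [(array([258.2, 153.3]), 0.88), (array([268.9, 190.7]), 0.69)], 'scene': [(array([167.2, 351. ]), 0.91), (array([162.1, 316.6]), 0.7), (array([179.5, 219.4]), 0.66)]}
lath {'top': [(array([205.2, 262.6]), 0.65)], 'scene': [(array([194.2, 288. ]), 0.63), (array([198.6, 247.1]), 0.62), (array([207.2, 303.2]), 0.47)]}
lath_open_end {'top': [], 'scene': [(array([200.2, 202.1]), 0.68)]}
lath_stop_end {'top': [(array([211.5, 220.1]), 0.78), (array([205. , 263.8]), 0.29)], 'scene': [(array([192.9, 287.3]), 0.94)]}
  block scene 0.56 586
(array([ 0.44900254, -0.1058203 ,  0.06884716,  0.14197002]), np.float64(0.337054139061768))
```

View pics/c3.png

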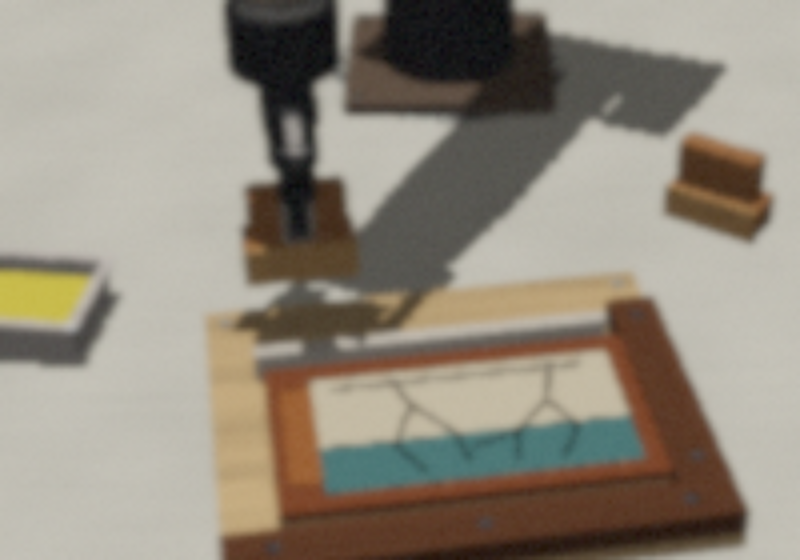

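The scene crop shows the block gripped upright: foot at scene px about (174,216), cork towards the lath. The lath's open end is at about (199,204). Next I'll descend, approach the lath and find contact.

```bash
cat >> h.py <<'E'
EX=np.array([np.cos(JY),np.sin(JY)]); EY=np.array([-EX[1],EX[0]]); ZT=.0473
O=tool(JY+np.pi/2).as_rotvec()
def w2j(): 
    p=np.array(bot.current_eef_pos()); d=p[:2]-JP; return np.array([d@EX,d@EY,p[2]])
def F():
    f=np.array(bot.current_ft_force()); return np.array([-(f[:2]@EX),f[:2]@EY,f[2]])
E
python3 - <<'E'
from h import *
print(bot.move_linear(j2w(-.115,-.094,ZT),O,rate=.08,force_limit=8)); bot.dwell(.2)
f0=F(); print(f0,w2j(),bot.current_time_s())
t=bot.current_time_s()
print(bot.move_linear(j2w(-.088,-.094,ZT),O,rate=.05,force_limit=6),F()-f0,w2j(),bot.current_time_s()-t)
t=bot.current_time_s()
print(bot.move_linear(j2w(-.055,-.094,ZT),O,rate=.02,force_limit=5),F()-f0,w2j(),bot.current_time_s()-t)
for i in range(2):
    bot.dwell(.1); print(F()-f0,w2j())
np.save("f0.npy",f0)
E
```

```text
False
[ 0.73771093 -0.91783878 -1.52711322] [-0.11453828 -0.09430396  0.04796371] 11.9833
False [-1.33105373  0.79517415 -0.60666494] [-0.08808426 -0.09382354  0.0470695 ] 0.6917000000000009
True [-0.39005493  0.93453172  0.14873222] [-0.06746344 -0.09331937  0.04615157] 1.0749999999999993
[-0.76858687  0.35156503 -0.21097187] [-0.06817853 -0.09300879  0.04558146]
[0.01055236 1.50581887 0.89254233] [-0.06854023 -0.09291485  0.04538201]
```

```bash
cat >> h.py <<'E'
def Fm(f0,n=3,dt=.03):
    v=[]
    for _ in range(n): bot.dwell(dt); v.append(F())
    return np.mean(v,0)-f0
E
python3 - <<'E'
from h import *
f0=np.load("f0.npy"); xc=-.0685; t0=bot.current_time_s()
for i in range(12):
    xc+=.001; bot.move_linear(j2w(xc,-.094,.0485),O,rate=.02); f=Fm(f0)
    print(round(xc,4),f.round(1),w2j().round(4),round(bot.current_time_s()-t0,2))
    if f[0]>7: break
np.save("xc.npy",xc)
i=bot.get_image("top"); cv2.imwrite("pics/top3.png",i); cv2.imwrite("pics/c4.png",cv2.resize(i[110:250,180:340],None,fx=4,fy=4))
E
```

```text
-0.0675 [-1.1  0.8  0.4] [-0.0675 -0.094   0.0485] 0.41
-0.0665 [1.3 0.3 1.2] [-0.0669 -0.0939  0.0483] 0.76
-0.0655 [4.6 0.9 2.3] [-0.0666 -0.0937  0.0481] 1.11
-0.0645 [5.6 1.1 2.9] [-0.0663 -0.0933  0.0478] 1.46
-0.0635 [7.1 1.2 3.6] [-0.0661 -0.093   0.0475] 1.81
```

View pics/c4.png

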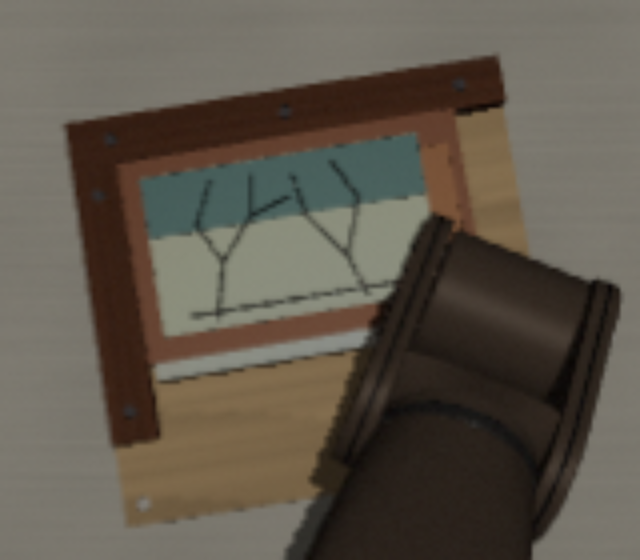

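The panel now sits against the fence, at crop row 60–160, and the lath lies along the panel edge. The white strip from crop (370,160) to (335,370) ends next to the stop. Next is the force-controlled run.

```bash
python3 - <<'E'
from h import *
f0=np.load("f0.npy"); xc=float(np.load("xc.npy")); yc=-.094; t0=bot.current_time_s(); print(t0)
n=0; zc=.0487
while yc<.0695:
    n+=1
    if n>2: yc=min(yc+.004,.0695)
    bot.move_linear(j2w(xc,yc,zc),O,rate=.02); f=Fm(f0,3,.025); p=w2j()
    if n%3==1 or f[0]>14 or f[0]<6: print(round(xc,4),round(yc,4),f.round(1),p.round(4),round(bot.current_time_s()-t0,2))
    if f[0]>18 or abs(f[1])>14 or bot.current_time_s()-t0>26: print("ABORT",f,p); break
    xc+=np.clip((10-f[0])*.0003,-.001,.0007)
    zc+=np.clip(.0477-p[2],-.0005,.0005)*.5
print(Fm(f0,5),w2j(),xc,yc,zc,bot.current_time_s(),bot.current_opening())
np.save("xc.npy",[xc,yc,zc])
E
```

```text
15.8083
-0.0635 -0.094 [6.6 1.2 2.4] [-0.0661 -0.0929  0.0475] 0.32
-0.0619 -0.086 [ 9.9 -1.6  1.2] [-0.0658 -0.0855  0.0473] 1.5
-0.0617 -0.074 [ 9.2 -2.6  1.1] [-0.0658 -0.0735  0.0476] 2.78
-0.0615 -0.062 [ 9.7 -2.6  0.8] [-0.0657 -0.0615  0.0477] 4.05
-0.0612 -0.05 [10.3 -2.1  1.1] [-0.0657 -0.0495  0.0476] 5.32
-0.0613 -0.038 [10.  -1.9  0.6] [-0.0657 -0.0374  0.0477] 6.6
-0.0611 -0.026 [ 9.8 -2.3  0.6] [-0.0657 -0.0254  0.0476] 7.88
-0.061 -0.014 [ 9.4 -2.5  0.8] [-0.0657 -0.0134  0.0476] 9.15
-0.0609 -0.002 [10.  -2.8  0.3] [-0.0657 -0.0014  0.0477] 10.43
-0.0606 0.01 [10.  -2.1  0.8] [-0.0656  0.0106  0.0476] 11.7
-0.0604 0.022 [10.4 -2.4  0.9] [-0.0656  0.0226  0.0476] 12.98
-0.0605 0.034 [ 9.5 -2.1  0.9] [-0.0656  0.0345  0.0477] 14.25
-0.0603 0.046 [10.1 -1.8  0.2] [-0.0656  0.0465  0.0477] 15.53
-0.0602 0.058 [ 9.4 -2.   0. ] [-0.0655  0.0585  0.0477] 16.8
-0.0601 0.0695 [ 9.7 -2.6  0. ] [-0.0655  0.0699  0.0477] 18.05
[ 9.66596795 -2.15968867  0.20438544] [-0.06553015  0.06995405  0.04771164] -0.0599749642827192 0.0695 0.05041161984918298 34.025 0.021548293239205193
```

```bash
python3 - <<'E'
from fit import *
for c in("top","scene"):
    i=bot.get_image(c); cv2.imwrite(f"pics/{c}4.png",i)
for l in("lath","lath_open_end","lath_stop_end"):
  print(l,{c:[(np.round(d["position"],1),round(d["score"],2)) for d in bot.pinpoint(l,c)][:2] for c in("top","scene")})
a=cv2.resize(cv2.imread("pics/top4.png")[120:250,190:330],(560,520)[0:2]); b=cv2.imread("pics/scene4.png")[160:270,180:340]
cv2.imwrite("pics/c5.png",cv2.resize(b,None,fx=5,fy=5)); cv2.imwrite("pics/c6.png",a)
E
```

```text
lath {'top': [(array([200. , 257.6]), 0.79)], 'scene': [(array([204.3, 250.6]), 0.52)]}
lath_open_end {'top': [(array([189.4, 301.7]), 0.79)], 'scene': [(array([205.7, 204.2]), 0.56)]}
lath_stop_end {'top': [], 'scene': [(array([198.6, 277.8]), 0.55), (array([194.2, 290.4]), 0.54)]}
```

View pics/c5.png

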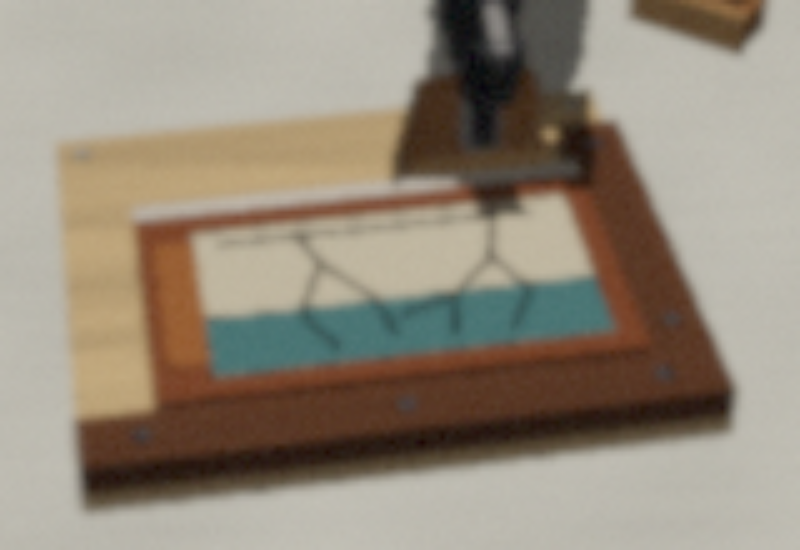

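View pics/c6.png

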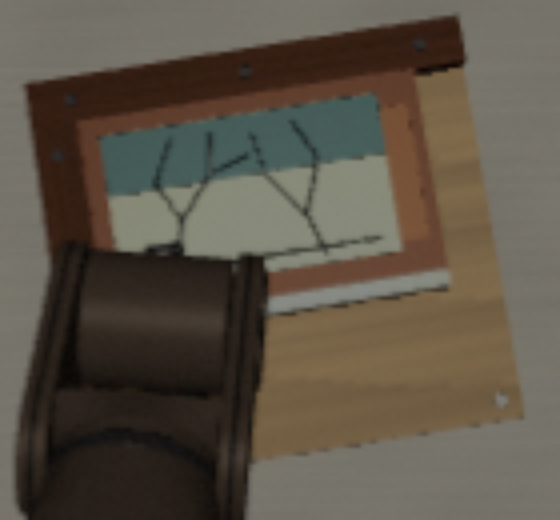

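The lath lies flat along the panel, and its open end is flush with the panel's right edge (top crop ≈(280,448), scene crop ≈(212,135)). Next I'll back off, re-zero the force and re-press at the middle. A short drag towards the stop at the end will make sure the lath is butted.

```bash
python3 - <<'E'
from h import *
z=.0487
bot.move_linear(j2w(-.080,.0695,z),O,rate=.05)
bot.move_linear(j2w(-.080,-.014,z),O,rate=.1); bot.dwell(.15)
f0=Fm(0,6); print(f0,w2j(),bot.current_time_s())
bot.move_linear(j2w(-.0665,-.014,z),O,rate=.03)
xc,yc,zc=-.0665,-.014,z; ok=0; t0=bot.current_time_s()
while bot.current_time_s()-t0<14:
    f=Fm(f0,3,.025); p=w2j()
    if abs(f[0]-10)<1.2 and yc>=.004: 
        ok+=1
        if ok>=3: break
    print(round(xc,4),round(yc,4),f.round(1),p.round(4)) if f[0]>8 or f[0]<2 else 0
    if f[0]>18: print("ABORT"); break
    xc+=np.clip((10-f[0])*.0003,-.001,.0009)
    if f[0]>8 and yc<.004: yc+=.003
    zc+=np.clip(.0477-p[2],-.0005,.0005)*.5
    bot.move_linear(j2w(xc,yc,zc),O,rate=.02)
bot.dwell(.5); print(Fm(f0,8),w2j(),bot.current_time_s(),bot.current_gripper_force())
for c in("top","scene"):
    cv2.imwrite(f"pics/{c}5.png",bot.get_image(c))
cv2.imwrite("pics/c7.png",np.hstack([cv2.resize(cv2.imread("pics/top5.png")[120:240,185:325],(400,343)),cv2.resize(cv2.imread("pics/scene5.png")[160:270,180:340],(400,275)).copy() if 0 else cv2.resize(cv2.imread("pics/scene5.png")[150:287,180:340],(400,343))]))
E
```

```text
[ 0.04061028  0.26362891 -1.21586158] [-0.08001187 -0.01369445  0.04868941] 36.3083
-0.0665 -0.014 [ 0.3 -0.5 -0.2] [-0.0665 -0.014   0.0486]
-0.0656 -0.014 [ 1.7 -0.5  0.6] [-0.066  -0.0139  0.0483]
-0.063 -0.014 [ 8.6 -1.7  3.3] [-0.0658 -0.0136  0.0474]
-0.0626 -0.011 [ 9.  -2.6  1.8] [-0.0658 -0.0107  0.0471]
-0.0623 -0.008 [ 8.4 -2.7  1.2] [-0.0658 -0.0077  0.0471]
-0.0618 -0.005 [ 8.9 -3.4  0.6] [-0.0657 -0.0047  0.0471]
-0.0615 -0.002 [ 9.5 -3.2 -0.1] [-0.0657 -0.0017  0.0472]
-0.0613 0.001 [10.4 -3.3  0.6] [-0.0657  0.0013  0.0474]
-0.0615 0.004 [10.3 -3.2  0.1] [-0.0657  0.0043  0.0475]
-0.0615 0.004 [ 9.1 -3.4 -0.4] [-0.0657  0.0043  0.0476]
[10.03916132 -3.03883073  0.20115036] [-0.06568334  0.00435839  0.0475735 ] 41.95 59.39110815525055
```

View pics/c7.png

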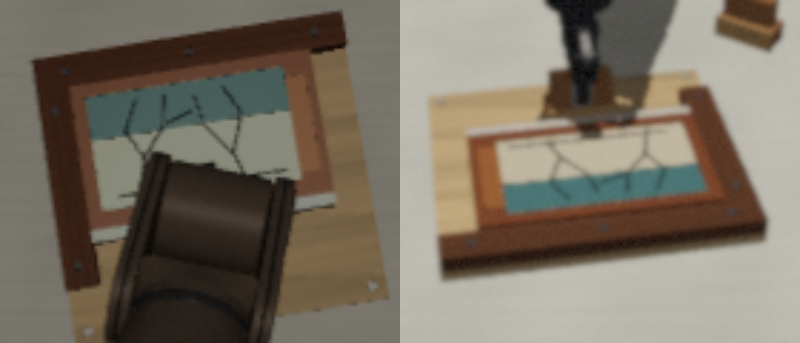

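The lath's left end touches the stop (crop (237,92)), its joint with the panel is closed, and the block holds the middle at a steady 10 N. I'm handing the job in.

```bash
python3 -c "
from rig import bot
print(bot.job_done())"
```

```text
the job is handed in; nothing more can be done
None
```

I handed in the job at about 42 s: the block ran from the open end to the stop end at about 10 N, and it is now held on the lath's middle at about 10 N, still gripped. In the last pictures the joint looks closed and the lath looks butted against the stop; the judging result was not reported back.

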